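# Find which cap belongs to which sample tube and press both home

### The job

Two open sample tubes stand in the rack and their two push-on caps lie on the bench. The caps look alike, but one is bored for the slightly thicker neck and one for the thinner: find out by trying them which belongs where, and press each cap down on its own tube until it is fully home and level. Do not disturb the tape roll, the marker and the box cutter.

Things in the scene. Friction and masses are not known exactly. Their poses are not given: they have to be found in the camera images.
- rack: aluminium tube rack fixed to the bench, 90 x 250 mm, 46 mm high, holding two upright white tubes 150 mm apart along its own y axis. Origin: centre of its underside. Each tube is fixed in it: body 60 mm in diameter up to a flat shoulder 78 mm above the bench, then an open round neck, 38 mm high
- mouth_1 (a point): centre of the top of the neck at the rack's +y end, 116 mm above the bench; z up. The neck's top edge is bevelled by 1.5 mm. One neck is 44 mm in diameter, the other 50 mm; which stands at which end changes from start to start
- mouth_2 (a point): the same for the tube at the rack's -y end
- place_1 (a point): 28 mm below mouth_1 on the tube's axis; a home cap has the centre of its underside here. A grey collar, 58 mm in diameter, 10 mm thick, rides on each neck. At first its top is 8 mm above this point; pressed by a cap's rim with over 8 N it slides stiffly down until its top is level with this point, and stays. A cap too narrow for the neck stops 28 mm above this point
- place_2 (a point): the same for the tube at the rack's -y end, 28 mm below mouth_2
- cap_1: grey ribbed round push-on cap, 62 mm in diameter, 40 mm high, closed top 8 mm thick, open side down on the bench, about 0.07 kg. Origin: centre of its underside (the rim); z up through the closed top
- cap_2: the other cap, alike outside. One cap's bore is 47 mm (for the 44 mm neck), the other's 53 mm (for the 50 mm neck), both 32 mm deep; unmarked. The narrow cap cannot go over the thick neck. The wide cap also slips, loosely, over the thin neck, but then the other cap fits nowhere
- tape_roll: roll of tape lying flat, 68 mm in diameter, 16 mm high; bystander. Origin: centre of its underside
- marker: marker pen lying on the bench, 128 mm long, 16 mm thick; bystander. Origin: centre of its underside, x along it
- cutter: box cutter lying on the bench, 110 x 24 x 16 mm; bystander. Origin: centre of its underside, x along it
Things that resemble listed ones, but are neither listed nor needed, are in the scene too. Leave any turquoise look-alike of the cap_2 alone.

How it is judged:
By the outcome, as a careful person would: the job done as asked, in the order asked, and still so for the second after the job is handed in, with the robot touching nothing.
It also fails if it takes over 72 s, if anything falls off the work surface, if the arm or the gripper's body presses on something with over 40 N, if the wrist force passes 120 N, or if a joint passes its speed limit or range.

### The arm

A 7-joint arm with a two-finger parallel gripper is mounted at the origin on a cart in front of the work surface, level with it; the furniture and walls round the work are solid. World frame = base frame: x ahead of the robot, y to its left, z up, the work surface at z = 0. Lengths are in m, angles in rad, forces in N, time in s.
With the tool pointing down it reaches from about 0.4 to 0.85 m from the base axis. Payload 10.4 kg.
Tool frame: the origin (TCP) lies where the fingers leave the gripper's body, on its centre line; the fingertips stand 70 mm ahead of it and the grasp point (between the pads) lies r.grip_depth ahead of it (r.grip_depth is the distance from the TCP to the grasp point, in m); z points along the fingers, y is the direction in which the jaws open and shut (so a half turn about z gives the same grasp; the last joint's range is limited). The gripper opens to 87 mm and grips with 3 to 60 N. Pads are 19 mm wide; open, the fingers measure 117 mm over their backs; the gripper's body (75 mm by 190 mm) begins 51 mm behind the grasp point.
Start: joints at [1.263, 0.332, -0.065, 1.46, 0.022, 1.35, -0.088], TCP at [0.176, -0.6, 0.292] pointing down, gripper open.
Joint ranges: [-2.6, 2.6], [-0.5, 2.12], [-1.47, 1.34], [0.16, 2.42], [-1.27, 4.41], [0.06, 2.06], [-2.6, 2.6]. Speed limits (rad/s): [2.22, 2.22, 2.79, 2.79, 3.14, 3.14, 3.14].

### API

Orientations are given as a unit quaternion [x, y, z, w].
In Python, from bench import monitor, viewer, workorder, nets, r gives the robot as it stands.
- The arm moves only by the tool drive_tool, never from a script. Its argument "plan" is a list of rows, each an object of numbers: "rx", "ry", "rz": the turn, a rotation vector about the tool's x, y, z in units of 360 degrees (1.0 is 360 degrees); "x", "y", "z": the shift along the tool's x, y, z in units of 1000 mm (1.0 is 1000 mm); "fingers": the opening, from 0 (shut) to 1 (fully open). In form: [{"rx": .., "ry": .., "rz": .., "x": .., "y": .., "z": .., "fingers": ..}, ...]. A call has 1 to 12 rows; each row is the pose to reach, as a shift and turn from the pose commanded when the call began, along the tool's axes at that moment, turning the shorter way round; what a row does not reach only later rows make up. A row lasts 1/8 s, in which the tool goes at most 62.5 mm and 10.7 degrees, less where a joint would pass 70% of its speed; a pose out of reach is approached as far as the arm can. A call with a number of a shift or a turn outside -1 to 1 is refused whole. A call with a gripper value outside its range is refused whole. The fingers move at their own pace and stop on an object; "squeeze" is the grip in N (left out, the last holds). Time passes only in rows, so rows that repeat a pose let the fingers close. It gives the time, the measured TCP pose, the force and the opening at its end, in the units of the state.
- monitor.read_state(): the state, without advancing time (a new reading comes with each control period).
- viewer.camera(name): name is "side" or "top" or "wrist"; returns a dict with "color" (400x640x3 uint8, red, green, blue), "depth" (400x640 float32, m along the optical axis (not along the pixel's ray), 0 where there is no reading), "camera_matrix" (3x3 intrinsics, pixels), "D" ([k1, k2, p1, p2, k3] as OpenCV has them; the pictures are not rectified), "xyz" and "rotation" of the camera in the world. Camera axes: x right, y down, z forward; pixel columns grow to the right and rows downward; lengths in m; the calibration is good to about 2 mm. A picture is of the moment at which its call begins.
- workorder.close_job(): hands the job in, once; it reports no verdict.
Trained networks look in the newest picture that a camera, given by its name, has taken for a name from the list of things; names that differ only in an ending like _2 or _b are one class to them, and where a whole thing is asked for, a point or a joint stands for the part that bears it (a point fixed in the world has none). Each returns a list of dicts, best first, with "confidence" (0 to 1); they miss things now and then, are a little off and sometimes report something else, mostly with a low value. They report only what shows in the picture. A call takes as long as a camera call. They do not tell look-alikes from the thing itself.
- nets.find_in(label, camera): "centre" ([x, y, z] in m, in world coordinates, good to about 4 mm: the middle of the surface that is visible of it).
- nets.regions_of(label, camera): "region" (400x640 bool, what is visible of it).
The state is a dict: "time": time; "joint_positions": joint angles; "joint_vel": joint speeds; "joint_torque": joint torques, N m; "ee_pos": TCP position; "eef_rot": TCP orientation; "ft_force": force on the tool from outside, world axes, zero at the start; "torque": the same for the moment, N m; "width": finger opening in m.
Only numpy, scipy, OpenCV 4.12 (cv2) and the standard library are available. Lean on these libraries where they do the work, as an engineer would, in place of code of your own. Each camera call takes 0.05 s, during which the arm holds its last target.

## Working session

There is one attempt and no reset: what is moved stays moved. The work goes in short steps, Python scripts to look and compute and a tool call to move; the robot and the scene stay as the last step left them, time stands still between calls to the robot, and variables do not carry over. Pictures are saved under pics/ and viewed, and the job is handed in when it is done.

Besides the shell and the picture viewer there is one more tool, called after ">>>" as name([rows], argument=value, ...), one row to a line, values as JSON. drive_tool: Moves the arm, as the interface text tells. Its arguments: {"type":"object","properties":{"plan":{"type":"array","items":{"type":"object","properties":{"rx":{"type":"number","minimum":-1,"maximum":1},"ry":{"type":"number","minimum":-1,"maximum":1},"rz":{"type":"number","minimum":-1,"maximum":1},"x":{"type":"number","minimum":-1,"maximum":1},"y":{"type":"number","minimum":-1,"maximum":1},"z":{"type":"number","minimum":-1,"maximum":1},"fingers":{"type":"number"}}}},"squeeze":{"type":"number"}},"required":["plan"]}

```bash
mkdir -p pics; ls; cat > h.py <<'E'
import numpy as np, cv2
from bench import monitor, viewer, workorder, nets, r
def st():
    s=monitor.read_state(); return s
def cam(n,fn=None):
    c=viewer.camera(n)
    if fn: cv2.imwrite('pics/'+fn,c['color'][:,:,::-1])
    return c
def cloud(c):
    K=np.array(c['camera_matrix']);D=np.array(c['D']);d=c['depth']
    v,u=np.mgrid[0:400,0:640]
    p=cv2.undistortPoints(np.stack([u,v],-1).reshape(-1,1,2).astype(float),K,D).reshape(400,640,2)
    P=np.dstack([p[...,0]*d,p[...,1]*d,d])
    R=np.array(c['rotation'])
    if R.size==4:
        from scipy.spatial.transform import Rotation as Ro; R=Ro.from_quat(R).as_matrix()
    P=P@R.T+np.array(c['xyz']); P[d==0]=np.nan
    return P
E
python3 - <<'E'
from h import *
print(st(), r.grip_depth)
for n in ['top','side','wrist']:
    c=cam(n,n+'0.png'); print(n,c['xyz'],c['rotation'])
    for l in ['cap_1','rack','mouth_1','tape_roll','marker','cutter']:
        print(l,[(np.round(x['centre'],3).tolist(),round(x['confidence'],2)) for x in nets.find_in(l,n)])
print(st()['time'])
E
```

```text
pics
{'time': 0.0, 'joint_positions': array([ 1.26341858,  0.3328566 , -0.06467895,  1.46092587,  0.02160649,
        1.34989601, -0.08849388]), 'joint_vel': array([ 0.00053388,  0.00217958, -0.0005505 , -0.00128277,  0.00119822,
        0.0021599 , -0.00057178]), 'joint_torque': array([-4.22474386e-04, -6.23259187e+01,  2.41184863e-02, -3.89897954e+01,
       -6.14161673e-02,  3.97941610e-02,  1.21101298e-04]), 'ee_pos': array([ 0.17549649, -0.59956112,  0.29147073]), 'eef_rot': array([ 9.89878991e-01,  1.41912294e-01, -1.36835667e-04, -6.81550921e-04]), 'ft_force': array([ 0.36527813, -0.61165131,  0.0456491 ]), 'torque': array([-0.0152361 ,  0.01904688, -0.00594665]), 'width': 0.08732340416420754} 0.051
top [ 0.48160143 -0.03612387  1.78282472] [-0.70335766  0.71025304 -0.01465387  0.02477692]
cap_1 [([0.574, -0.273, 0.04], 0.81), ([0.503, -0.417, 0.041], 0.81), ([0.422, -0.156, 0.044], 0.76), ([0.413, -0.367, 0.036], 0.62), ([0.439, -0.269, 0.042], 0.49)]
rack [([0.561, 0.015, 0.046], 0.55)]
mouth_1 [([0.561, 0.018, 0.042], 0.72)]
tape_roll [([0.46, 0.394, 0.019], 0.52), ([0.751, -0.072, 0.011], 0.47)]
marker [([0.457, 0.394, 0.018], 0.7)]
cutter [([0.723, -0.274, 0.012], 0.52)]
side [ 0.47807517 -0.94541205  0.85581424] [ 0.90630658 -0.05656957  0.01719668 -0.41846449]
cap_1 [([0.423, -0.176, 0.038], 0.9), ([0.499, -0.433, 0.041], 0.9), ([0.436, -0.282, 0.044], 0.83), ([0.57, -0.289, 0.039], 0.75), ([0.417, -0.383, 0.042], 0.67)]
rack [([0.559, -0.048, 0.045], 0.66)]
mouth_1 [([0.557, -0.05, 0.051], 0.62)]
tape_roll [([0.741, -0.079, 0.015], 0.67)]
marker [([0.456, 0.385, 0.014], 0.64), ([0.744, -0.081, 0.017], 0.64), ([0.721, -0.28, 0.014], 0.25)]
cutter [([0.723, -0.281, 0.012], 0.58)]
wrist [ 0.2402609  -0.58148893  0.38243816] [ 0.79401452 -0.5950921  -0.07460518  0.09919883]
cap_1 []
rack []
mouth_1 []
tape_roll []
marker []
cutter []
1.05
```

View pics/top0.png

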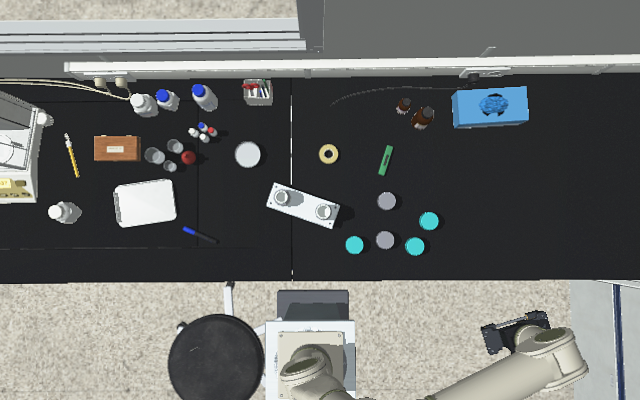

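View pics/side0.png

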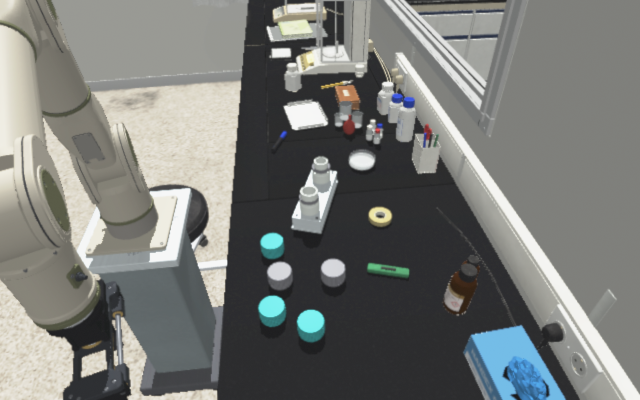

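```bash
cat > f.py <<'E'
from h import *
from scipy.optimize import least_squares
def boundary_circle(P,mask):
    # circle from contour of mask at its top plane
    m=mask.astype(np.uint8); 
    n,l,s,c=cv2.connectedComponentsWithStats(m)
    out=[]
    for i in range(1,n):
        if s[i,4]<15: continue
        pts=P[l==i]
        (x,y),rad=cv2.minEnclosingCircle(pts[:,:2].astype(np.float32))
        out.append((np.round([x,y],4).tolist(),round(rad*2000,1),round(float(np.median(pts[:,2])),4),int(s[i,4]),np.round(c[i],0).tolist()))
    return out
E
python3 - <<'E'
from f import *
for n in ['top','side']:
    c=cam(n);P=cloud(c);z=P[...,2];x=P[...,0];y=P[...,1]
    w=(x>.35)&(x<.7)&(y>-.5)&(y<.2)
    print(n);print('necks');[print(o) for o in boundary_circle(P,w&(z>.108)&(z<.125))]
    print('caps');[print(o) for o in boundary_circle(P,w&(z>.034)&(z<.05)&(y<-.12))]
    im=c['color']; 
    if n=='top': cv2.imwrite('pics/topz.png',cv2.resize(im[160:270,250:450,::-1],None,fx=4,fy=4,interpolation=2))
print(st()['time'])
E
```

```text
top
necks
([0.5888, 0.0897], 43.8, 0.1157, 46, [281.0, 196.0])
([0.5382, -0.0514], 49.8, 0.1146, 53, [323.0, 211.0])
caps
([0.5765, -0.276], 62.6, 0.0405, 219, [387.0, 200.0])
([0.5041, -0.4234], 63.3, 0.04, 225, [429.0, 220.0])
([0.4383, -0.2687], 62.2, 0.0401, 219, [385.0, 239.0])
([0.4223, -0.1605], 62.0, 0.0399, 223, [354.0, 244.0])
([0.4144, -0.3728], 64.8, 0.0398, 231, [415.0, 246.0])
side
necks
([0.5854, 0.0885], 47.3, 0.112, 61, [320.0, 162.0])
([0.5347, -0.054], 52.4, 0.1123, 90, [308.0, 192.0])
caps
([0.4182, -0.1627], 64.1, 0.0377, 296, [271.0, 242.0])
([0.5732, -0.277], 63.4, 0.0383, 355, [332.0, 268.0])
([0.4341, -0.2697], 63.4, 0.0395, 343, [279.0, 271.0])
([0.4139, -0.3742], 63.7, 0.0388, 474, [271.0, 307.0])
([0.5007, -0.4253], 63.3, 0.0386, 512, [310.0, 322.0])
1.15
```

View pics/topz.png

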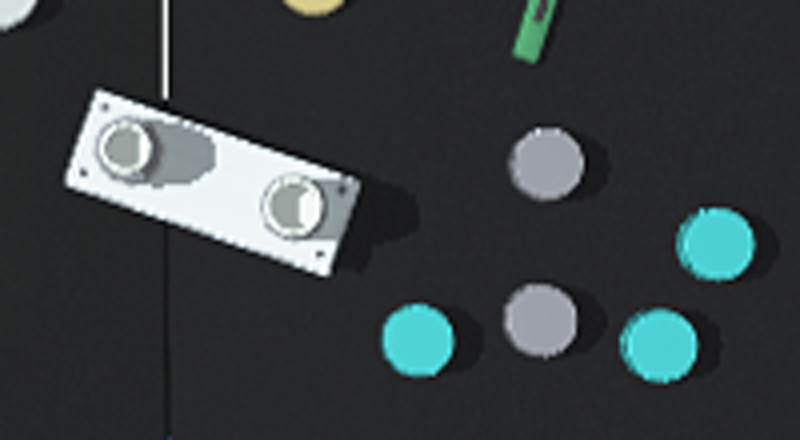

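```bash
cat >> h.py <<'E'
from scipy.spatial.transform import Rotation as Ro
def delta(target,yaw=None,frompose=None):
    "shift in tool axes (units of m) to world TCP target, from measured pose"
    s=st(); R=Ro.from_quat(s['eef_rot']); d=R.inv().apply(np.array(target)-s['ee_pos'])
    return np.round(d,4)
E
python3 - <<'E'
from h import *
s=st();R=Ro.from_quat(s['eef_rot']);c=cam('wrist')
q=np.array(c['rotation']);Rc=Ro.from_quat(q)
print('cam axis tool',R.inv().apply(Rc.apply([0,0,1])),'off',R.inv().apply(np.array(c['xyz'])-s['ee_pos']),Rc.apply([1,0,0]))
print(np.round(R.as_matrix(),3)); print(c['camera_matrix'])
print(delta([.575,-.276,.22]))
E
```

```text
cam axis tool [-2.46335343e-01 -5.78482699e-04  9.69184484e-01] off [ 0.06718292  0.00056457 -0.09014416] [ 2.80599035e-01 -9.59824982e-01 -4.30288809e-04]
[[ 0.96   0.281  0.   ]
 [ 0.281 -0.96  -0.   ]
 [ 0.     0.    -1.   ]]
[[320.30048611   0.         317.74223002]
 [  0.         320.30048611 201.19729955]
 [  0.           0.           1.        ]]
[ 0.4743 -0.1986  0.0723]
```

>>> drive_tool([
  {"x":0.06,"y":-0.025,"z":0.01,"fingers":1},
  {"x":0.12,"y":-0.05,"z":0.02,"fingers":1},
  {"x":0.18,"y":-0.075,"z":0.03,"fingers":1},
  {"x":0.24,"y":-0.1,"z":0.04,"fingers":1},
  {"x":0.3,"y":-0.125,"z":0.05,"fingers":1},
  {"x":0.36,"y":-0.15,"z":0.06,"fingers":1},
  {"x":0.42,"y":-0.175,"z":0.07,"fingers":1},
  {"x":0.4743,"y":-0.1986,"z":0.0723,"fingers":1},
  {"x":0.4743,"y":-0.1986,"z":0.0723,"fingers":1},
  {"x":0.4743,"y":-0.1986,"z":0.0723,"fingers":1},
])

```text
validation failed for argument at $.pl...
```

>>> drive_tool([
  {"rx":0,"ry":0,"rz":0,"x":0.12,"y":-0.05,"z":0.02,"fingers":1},
  {"rx":0,"ry":0,"rz":0,"x":0.24,"y":-0.1,"z":0.04,"fingers":1},
])

```text
time: 1.45
ee_pos: [0.2725, -0.5214, 0.2731]
eef_rot: [0.99, 0.141, 0.0, 0.0]
ft_force: [0.5, -0.0, -0.1]
width: 0.087
```

```bash
python3 -c "
from h import *
print(delta([.575,-.276,.22]))"
```

```text
[ 0.359  -0.1511  0.0531]
```

>>> drive_tool([
  {"rx":0,"ry":0,"rz":0,"x":0.36,"y":-0.15,"z":0.053,"fingers":1},
  {"rx":0,"ry":0,"rz":0,"x":0.36,"y":-0.15,"z":0.053,"fingers":1},
  {"rx":0,"ry":0,"rz":0,"x":0.36,"y":-0.15,"z":0.053,"fingers":1},
  {"rx":0,"ry":0,"rz":0,"x":0.36,"y":-0.15,"z":0.053,"fingers":1},
  {"rx":0,"ry":0,"rz":0,"x":0.36,"y":-0.15,"z":0.053,"fingers":1},
  {"rx":0,"ry":0,"rz":0,"x":0.36,"y":-0.15,"z":0.053,"fingers":1},
  {"rx":0,"ry":0,"rz":0,"x":0.36,"y":-0.15,"z":0.053,"fingers":1},
  {"rx":0,"ry":0,"rz":0,"x":0.36,"y":-0.15,"z":0.053,"fingers":1},
])

```text
time: 2.45
ee_pos: [0.5755, -0.2762, 0.2199]
eef_rot: [0.99, 0.143, -0.0, -0.0]
ft_force: [-0.7, 0.1, 0.4]
width: 0.0871
```

```bash
python3 - <<'E'
from f import *
c=cam('wrist','w1.png');P=cloud(c);z=P[...,2];x=P[...,0];y=P[...,1]
s=st();print(s['time'],s['ee_pos'],s['eef_rot'],s['joint_positions'])
[print(o) for o in boundary_circle(P,(z>.034)&(z<.05))]
print(delta([.5755,-.2755,.075]))
E
```

```text
2.5 [ 0.57443685 -0.2780699   0.22014572] [ 9.89915750e-01  1.41656544e-01 -4.07174910e-04  2.56963571e-04] [ 0.62725754  0.42731643 -0.3262482   1.50148065  0.14194857  1.23651231
 -1.00489168]
([0.5441, -0.0462], 128.6, 0.0438, 5951, [63.0, 159.0])
([0.574, -0.2754], 62.0, 0.0377, 3692, [316.0, 199.0])
([0.5021, -0.3952], 15.5, 0.0373, 94, [415.0, 305.0])
([0.4492, -0.2606], 53.3, 0.0377, 925, [266.0, 312.0])
[ 0.0019 -0.0022  0.1451]
```

View pics/w1.png

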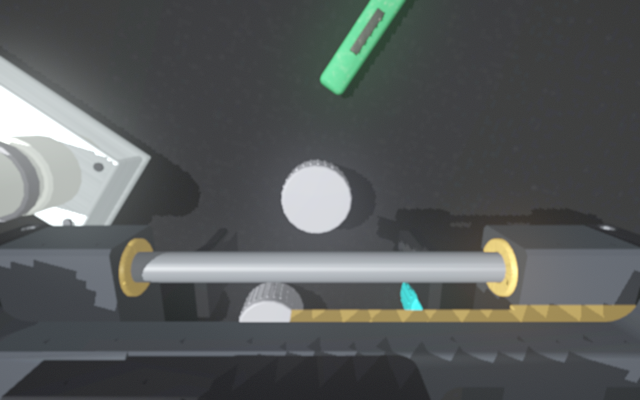

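>>> drive_tool([
  {"rx":0,"ry":0,"rz":0,"x":0,"y":-0.001,"z":0.06,"fingers":1},
  {"rx":0,"ry":0,"rz":0,"x":0,"y":-0.001,"z":0.12,"fingers":1},
  {"rx":0,"ry":0,"rz":0,"x":0,"y":-0.001,"z":0.145,"fingers":1},
  {"rx":0,"ry":0,"rz":0,"x":0,"y":-0.001,"z":0.145,"fingers":1},
  {"rx":0,"ry":0,"rz":0,"x":0,"y":-0.001,"z":0.145,"fingers":0.6},
  {"rx":0,"ry":0,"rz":0,"x":0,"y":-0.001,"z":0.145,"fingers":0.4},
  {"rx":0,"ry":0,"rz":0,"x":0,"y":-0.001,"z":0.145,"fingers":0.4},
  {"rx":0,"ry":0,"rz":0,"x":0,"y":-0.001,"z":0.145,"fingers":0.4},
  {"rx":0,"ry":0,"rz":0,"x":0,"y":-0.001,"z":0.145,"fingers":0.4},
], squeeze=35)

```text
time: 3.62
ee_pos: [0.5749, -0.2763, 0.0759]
eef_rot: [0.99, 0.142, 0.0, 0.0]
ft_force: [-2.0, 0.1, 5.6]
width: 0.0604
```

```bash
python3 - <<'E'
from f import *
for i in range(3):
    s=st();print(s['time'],s['ee_pos'],s['eef_rot'],s['width'],s['ft_force'])
c=cam('wrist','w2.png')
s=st();print(s['time'],s['ee_pos'],s['eef_rot'],s['width'],s['ft_force'])
E
```

```text
3.625 [ 0.57494513 -0.27628422  0.07586773] [9.89879078e-01 1.41913048e-01 1.63967345e-04 2.67605672e-04] 0.060410322183103854 [-1.95876098  0.09177333  5.62319645]
3.625 [ 0.57494513 -0.27628422  0.07586773] [9.89879078e-01 1.41913048e-01 1.63967345e-04 2.67605672e-04] 0.060410322183103854 [-1.95876098  0.09177333  5.62319645]
3.625 [ 0.57494513 -0.27628422  0.07586773] [9.89879078e-01 1.41913048e-01 1.63967345e-04 2.67605672e-04] 0.060410322183103854 [-1.95876098  0.09177333  5.62319645]
3.675 [ 0.57494283 -0.27628591  0.07584162] [9.89879730e-01 1.41908519e-01 1.58584010e-04 2.60386704e-04] 0.06068169993856383 [-1.61347208 -0.07613815  5.74180424]
```

View pics/w2.png

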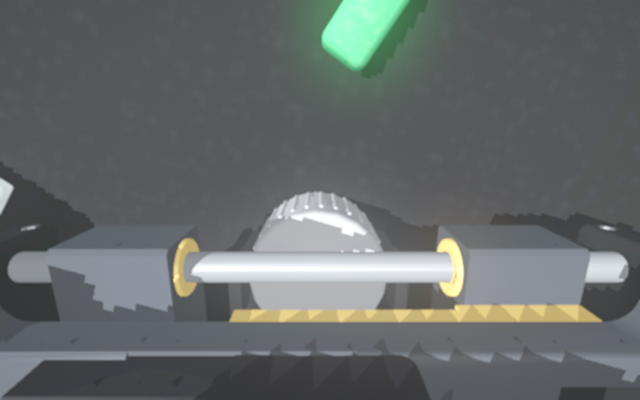

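>>> drive_tool([
  {"rx":0,"ry":0,"rz":0,"x":0,"y":0,"z":-0.04,"fingers":0.4},
  {"rx":0,"ry":0,"rz":0,"x":0,"y":0,"z":-0.1,"fingers":0.4},
  {"rx":0,"ry":0,"rz":0,"x":-0.01,"y":-0.02,"z":-0.15,"fingers":0.4},
  {"rx":0,"ry":0,"rz":0,"x":-0.03,"y":-0.08,"z":-0.16,"fingers":0.4},
  {"rx":0,"ry":0,"rz":0,"x":-0.045,"y":-0.135,"z":-0.16,"fingers":0.4},
  {"rx":0,"ry":0,"rz":0,"x":-0.055,"y":-0.19,"z":-0.16,"fingers":0.4},
  {"rx":0,"ry":0,"rz":0,"x":-0.063,"y":-0.225,"z":-0.16,"fingers":0.4},
  {"rx":0,"ry":0,"rz":0,"x":-0.063,"y":-0.225,"z":-0.16,"fingers":0.4},
  {"rx":0,"ry":0,"rz":0,"x":-0.063,"y":-0.225,"z":-0.16,"fingers":0.4},
])

```text
time: 4.8
ee_pos: [0.4514, -0.0786, 0.2353]
eef_rot: [0.99, 0.142, 0.0, 0.0]
ft_force: [0.8, 0.9, -1.2]
width: 0.061
```

```bash
python3 - <<'E'
from f import *
s=st();print(s['time'],s['ee_pos'],s['eef_rot'],s['width'],s['ft_force'])
c=cam('wrist','w3.png');P=cloud(c);z=P[...,2];x=P[...,0];y=P[...,1]
[print(o) for o in boundary_circle(P,(z>.108)&(z<.125)&(y<.02)&(x>.5))]
# cap in hand
R=Ro.from_quat(s['eef_rot']);T=R.inv().apply((P-s['ee_pos']).reshape(-1,3)).reshape(P.shape)
m=(abs(T[...,0])<.05)&(abs(T[...,1])<.045)&(T[...,2]>.02)&(T[...,2]<.1)
print('cap pts z tool',np.percentile(T[m][:,2],[5,50,95]),m.sum())
for b in [cam('top','t3.png'),cam('side','s3.png')]:
    pass
s=st();print(s['time'],s['ee_pos'])
E
```

```text
4.8 [ 0.45136051 -0.07859086  0.23533919] [9.89909244e-01 1.41702382e-01 1.87949133e-04 2.98199192e-04] 0.06099541687023089 [ 0.80167944  0.85567116 -1.21600478]
([0.5355, -0.0502], 50.1, 0.1133, 1643, [311.0, 81.0])
cap pts z tool [0.02301002 0.03829608 0.06473969] 11311
4.95 [ 0.4513869  -0.07880115  0.23504502]
```

View pics/w3.png

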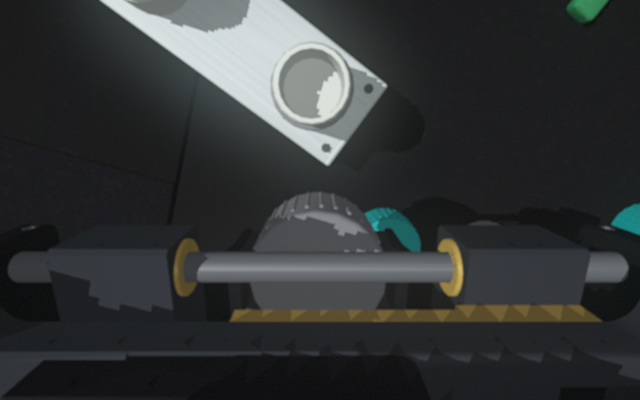

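View pics/s3.png

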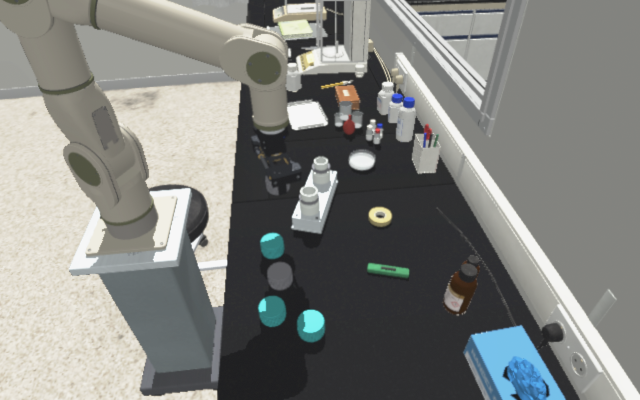

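>>> drive_tool([
  {"rx":0,"ry":0,"rz":0,"x":0.05,"y":-0.002,"z":0,"fingers":0.4},
  {"rx":0,"ry":0,"rz":0,"x":0.0893,"y":-0.0031,"z":0.02,"fingers":0.4},
  {"rx":0,"ry":0,"rz":0,"x":0.0893,"y":-0.0031,"z":0.038,"fingers":0.4},
  {"rx":0,"ry":0,"rz":0,"x":0.0893,"y":-0.0031,"z":0.038,"fingers":0.4},
  {"rx":0,"ry":0,"rz":0,"x":0.0893,"y":-0.0031,"z":0.042,"fingers":0.4},
  {"rx":0,"ry":0,"rz":0,"x":0.0893,"y":-0.0031,"z":0.046,"fingers":0.4},
  {"rx":0,"ry":0,"rz":0,"x":0.0893,"y":-0.0031,"z":0.046,"fingers":0.4},
])

```text
time: 5.82
ee_pos: [0.536, -0.0504, 0.1917]
eef_rot: [0.99, 0.142, 0.001, 0.001]
ft_force: [-8.1, -0.8, 16.7]
width: 0.0604
```

```bash
python3 - <<'E'
from f import *
s=st();print(s)
c=cam('wrist','w4.png')
c=cam('side');cv2.imwrite('pics/s4.png',cv2.resize(c['color'][120:300,220:420,::-1],None,fx=4,fy=3.3))
E
```

```text
{'time': 5.825, 'joint_positions': array([ 0.4461566 ,  0.26404656, -0.4992144 ,  1.79464015,  0.14142172,
        1.11622698, -1.38742893]), 'joint_vel': array([-0.00160218, -0.0007113 ,  0.00157543,  0.00161791,  0.00155643,
       -0.00336481,  0.00041417]), 'joint_torque': array([ -0.81055798, -43.1800282 ,  -4.09638137, -32.93789506,
         0.12420593,  -2.80205593,  -0.10758654]), 'ee_pos': array([ 0.53600893, -0.05043131,  0.19165308]), 'eef_rot': array([9.89936618e-01, 1.41506538e-01, 7.23050290e-04, 9.32863974e-04]), 'ft_force': array([-8.09956399, -0.80524323, 16.69531304]), 'torque': array([0.06126253, 1.80200754, 0.07867199]), 'width': 0.060354329000072884}
```

View pics/w4.png

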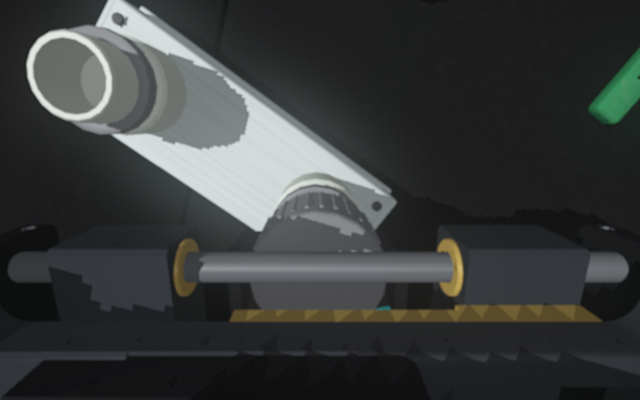

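>>> drive_tool([
  {"rx":0,"ry":0,"rz":0,"x":-0.001,"y":0,"z":-0.001,"fingers":0.4},
  {"rx":0,"ry":0,"rz":0,"x":-0.002,"y":0,"z":-0.001,"fingers":0.4},
  {"rx":0,"ry":0,"rz":0,"x":-0.003,"y":0,"z":-0.001,"fingers":0.4},
  {"rx":0,"ry":0,"rz":0,"x":-0.003,"y":0,"z":-0.001,"fingers":0.4},
])

```text
time: 6.42
ee_pos: [0.5342, -0.0507, 0.1916]
eef_rot: [0.99, 0.142, 0.002, 0.0]
ft_force: [3.4, 0.3, 7.3]
width: 0.0605
```

>>> drive_tool([
  {"rx":0,"ry":0,"rz":0,"x":0.001,"y":0.002,"z":0.001,"fingers":0.4},
  {"rx":0,"ry":0,"rz":0,"x":0.001,"y":0.002,"z":0.001,"fingers":0.4},
])

```text
time: 6.68
ee_pos: [0.5346, -0.0509, 0.1915]
eef_rot: [0.99, 0.142, 0.0, -0.0]
ft_force: [-9.7, 5.5, 24.3]
width: 0.0602
```

>>> drive_tool([
  {"rx":0,"ry":0,"rz":0,"x":0,"y":-0.004,"z":0,"fingers":0.4},
  {"rx":0,"ry":0,"rz":0,"x":0,"y":-0.004,"z":0,"fingers":0.4},
])

```text
time: 6.92
ee_pos: [0.5343, -0.0503, 0.1915]
eef_rot: [0.99, 0.141, 0.001, 0.002]
ft_force: [-3.3, -5.9, 17.5]
width: 0.0606
```

>>> drive_tool([
  {"rx":0,"ry":0,"rz":0,"x":0,"y":0.002,"z":-0.04,"fingers":0.4},
  {"rx":0,"ry":0,"rz":0,"x":0.045,"y":-0.045,"z":-0.04,"fingers":0.4},
  {"rx":0,"ry":0,"rz":0,"x":0.088,"y":-0.095,"z":-0.04,"fingers":0.4},
  {"rx":0,"ry":0,"rz":0,"x":0.088,"y":-0.119,"z":-0.02,"fingers":0.4},
  {"rx":0,"ry":0,"rz":0,"x":0.088,"y":-0.119,"z":-0.02,"fingers":0.4},
])

```text
time: 7.55
ee_pos: [0.5828, 0.0933, 0.2073]
eef_rot: [0.99, 0.144, -0.002, -0.001]
ft_force: [0.1, -0.2, -1.1]
width: 0.0602
```

```bash
python3 - <<'E'
from f import *
s=st();print(s['time'],s['ee_pos'],s['eef_rot']);print(delta([.5851,.0906,.1639]))
E
```

```text
7.55 [0.58276651 0.09327794 0.20731458] [ 9.89534179e-01  1.44285553e-01 -1.86089503e-03 -5.69461560e-04]
[0.0016 0.0033 0.0434]
```

>>> drive_tool([
  {"rx":0,"ry":0,"rz":0,"x":0,"y":0,"z":0.003,"fingers":0.4},
  {"rx":0,"ry":0,"rz":0,"x":0,"y":0,"z":0.005,"fingers":0.4},
])

```text
time: 7.8
ee_pos: [0.5848, 0.0888, 0.2044]
eef_rot: [0.99, 0.141, 0.0, 0.0]
ft_force: [0.3, 1.2, -1.4]
width: 0.0609
```

```bash
python3 - <<'E'
from f import *
s=st();print(s['time'],s['ee_pos'],s['eef_rot']);print(delta([.5851,.0906,.1639]))
E
```

```text
7.8 [0.58476263 0.08884845 0.20440014] [9.90032531e-01 1.40838067e-01 2.11889187e-04 4.25812550e-04]
[ 0.0008 -0.0016  0.0405]
```

>>> drive_tool([
  {"rx":0,"ry":0,"rz":0,"x":0.0005,"y":-0.0008,"z":0.008,"fingers":0.4},
  {"rx":0,"ry":0,"rz":0,"x":0.0005,"y":-0.0008,"z":0.011,"fingers":0.4},
  {"rx":0,"ry":0,"rz":0,"x":0.0005,"y":-0.0008,"z":0.014,"fingers":0.4},
  {"rx":0,"ry":0,"rz":0,"x":0.0005,"y":-0.0008,"z":0.018,"fingers":0.4},
])

```text
time: 8.3
ee_pos: [0.5856, 0.0915, 0.1868]
eef_rot: [0.99, 0.142, 0.001, 0.0]
ft_force: [4.1, 0.1, 1.8]
width: 0.0602
```

>>> drive_tool([
  {"rx":0,"ry":0,"rz":0,"x":0.0005,"y":0,"z":0.004,"fingers":0.4},
  {"rx":0,"ry":0,"rz":0,"x":0.0005,"y":0,"z":0.009,"fingers":0.4},
  {"rx":0,"ry":0,"rz":0,"x":0.0005,"y":0,"z":0.014,"fingers":0.4},
  {"rx":0,"ry":0,"rz":0,"x":0.0005,"y":0,"z":0.018,"fingers":0.4},
  {"rx":0,"ry":0,"rz":0,"x":0.0005,"y":0,"z":0.022,"fingers":0.4},
  {"rx":0,"ry":0,"rz":0,"x":0.0005,"y":0,"z":0.022,"fingers":0.4},
], squeeze=55)

```text
time: 9.05
ee_pos: [0.586, 0.0916, 0.1648]
eef_rot: [0.99, 0.142, 0.001, 0.0]
ft_force: [5.0, -0.4, 4.9]
width: 0.0602
```

>>> drive_tool([
  {"rx":0,"ry":0,"rz":0,"x":0.0005,"y":0,"z":0.002,"fingers":0.4},
  {"rx":0,"ry":0,"rz":0,"x":0.0005,"y":0,"z":0.004,"fingers":0.4},
  {"rx":0,"ry":0,"rz":0,"x":0.0005,"y":0,"z":0.004,"fingers":0.4},
])

```text
time: 9.43
ee_pos: [0.5863, 0.0917, 0.1635]
eef_rot: [0.99, 0.142, 0.001, 0.001]
ft_force: [-8.8, -3.8, 32.1]
width: 0.0599
```

>>> drive_tool([
  {"rx":0,"ry":0,"rz":0,"x":0,"y":0,"z":-0.003,"fingers":0.4},
  {"rx":0,"ry":0,"rz":0,"x":0,"y":0,"z":-0.003,"fingers":1},
  {"rx":0,"ry":0,"rz":0,"x":0,"y":0,"z":-0.003,"fingers":1},
  {"rx":0,"ry":0,"rz":0,"x":0,"y":0,"z":-0.003,"fingers":1},
  {"rx":0,"ry":0,"rz":0,"x":0,"y":0,"z":-0.06,"fingers":1},
  {"rx":0,"ry":0,"rz":0,"x":0,"y":0,"z":-0.1,"fingers":1},
  {"rx":0,"ry":0,"rz":0,"x":0,"y":0,"z":-0.1,"fingers":1},
])

```text
time: 10.3
ee_pos: [0.5868, 0.0922, 0.2635]
eef_rot: [0.99, 0.142, 0.003, 0.0]
ft_force: [0.1, 0.4, -0.4]
width: 0.0872
```

```bash
cat >> f.py <<'E'
def plane(pts):
    c=pts.mean(0); u,s,v=np.linalg.svd(pts-c); n=v[2]*np.sign(v[2][2]); return c,np.degrees(np.arccos(n[2])), s[2]/len(pts)**.5
E
python3 - <<'E'
from f import *
c=cam('wrist','w5.png');P=cloud(c);z=P[...,2];x=P[...,0];y=P[...,1]
s=st();print(s['time'],s['ee_pos'],s['ft_force'])
m=(abs(x-.5865)<.028)&(abs(y-.0915)<.028)&(z>.1)&(z<.15);m=m&(np.hypot(x-.5865,y-.0915)<.025)
print(plane(P[m]),m.sum())
[print(o) for o in boundary_circle(P,(z>.11)&(z<.15))]
c=cam('side');cv2.imwrite('pics/s5.png',cv2.resize(c['color'][120:300,220:420,::-1],None,fx=4,fy=3.3))
print(delta([.437,-.2685,.22]))
E
```

```text
10.35 [0.5860227  0.0918609  0.26121722] [-0.73668049  0.02350802 -0.89370692]
(array([0.5869365 , 0.09159177, 0.12572635]), np.float64(0.10688858723306548), np.float64(0.0006406419081177636)) 3421
([0.5868, 0.0916], 63.4, 0.1257, 5243, [318.0, 212.0])
[-0.2436  0.3039  0.04  ]
```

View pics/w5.png

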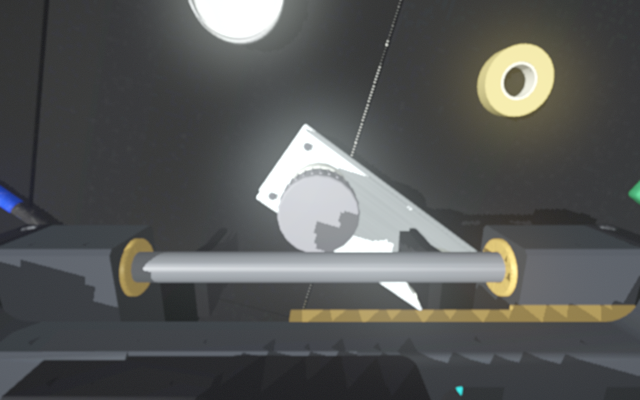

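View pics/s5.png

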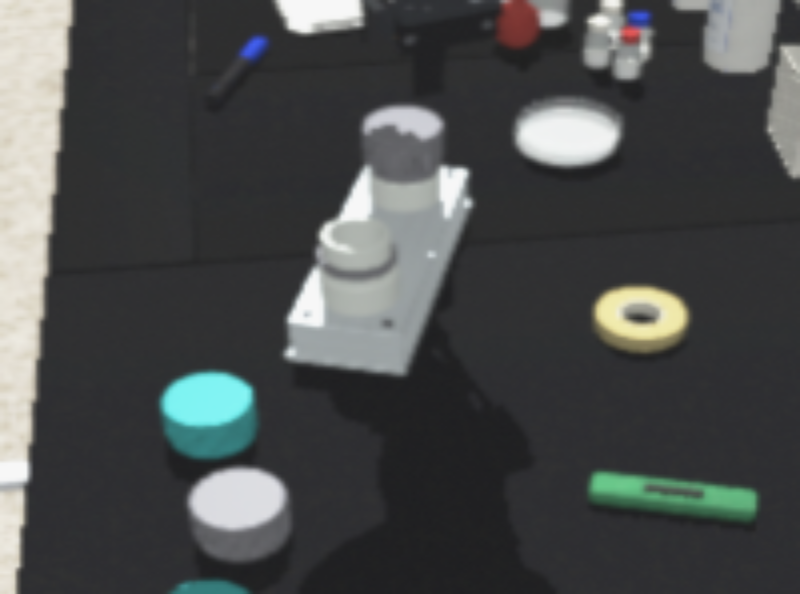

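>>> drive_tool([
  {"rx":0,"ry":0,"rz":0,"x":-0.035,"y":0.045,"z":0,"fingers":1},
  {"rx":0,"ry":0,"rz":0,"x":-0.07,"y":0.09,"z":0,"fingers":1},
  {"rx":0,"ry":0,"rz":0,"x":-0.105,"y":0.135,"z":0,"fingers":1},
  {"rx":0,"ry":0,"rz":0,"x":-0.14,"y":0.18,"z":0.01,"fingers":1},
  {"rx":0,"ry":0,"rz":0,"x":-0.175,"y":0.225,"z":0.02,"fingers":1},
  {"rx":0,"ry":0,"rz":0,"x":-0.21,"y":0.27,"z":0.03,"fingers":1},
  {"rx":0,"ry":0,"rz":0,"x":-0.2436,"y":0.3039,"z":0.04,"fingers":1},
  {"rx":0,"ry":0,"rz":0,"x":-0.2436,"y":0.3039,"z":0.04,"fingers":1},
  {"rx":0,"ry":0,"rz":0,"x":-0.2436,"y":0.3039,"z":0.04,"fingers":1},
  {"rx":0,"ry":0,"rz":0,"x":-0.2436,"y":0.3039,"z":0.04,"fingers":1},
])

```text
time: 11.65
ee_pos: [0.438, -0.2671, 0.22]
eef_rot: [0.99, 0.143, -0.0, -0.0]
ft_force: [-0.6, -0.2, -0.3]
width: 0.0874
```

```bash
python3 - <<'E'
from f import *
s=st();print(s['time'],s['ee_pos'],s['eef_rot'])
c=cam('wrist','w6.png');P=cloud(c);z=P[...,2];x=P[...,0];y=P[...,1]
s=st();print(s['time'],s['ee_pos'],s['eef_rot'])
for o in boundary_circle(P,(z>.033)&(z<.05)):
    print(o)
    if 61<o[1]<65: print(delta([*o[0],.0755]))
E
```

```text
11.65 [ 0.43796574 -0.26705745  0.22002345] [ 9.89710636e-01  1.43083152e-01 -2.68021383e-05 -2.58794069e-04]
11.7 [ 0.43796838 -0.26718639  0.22016603] [ 9.89718856e-01  1.43026450e-01  5.03751420e-05 -1.35788450e-04]
([0.5304, -0.0558], 112.5, 0.0436, 4670, [104.0, 40.0])
([0.5016, -0.4225], 62.3, 0.0376, 3975, [510.0, 179.0])
[0.017  0.167  0.1446]
([0.4196, -0.1601], 62.3, 0.0378, 3885, [194.0, 183.0])
[ 0.0127 -0.1079  0.1447]
([0.4362, -0.2675], 62.0, 0.0377, 3692, [318.0, 200.0])
[-0.0018 -0.0002  0.1447]
([0.4175, -0.3704], 60.2, 0.0375, 871, [424.0, 237.0])
```

View pics/w6.png

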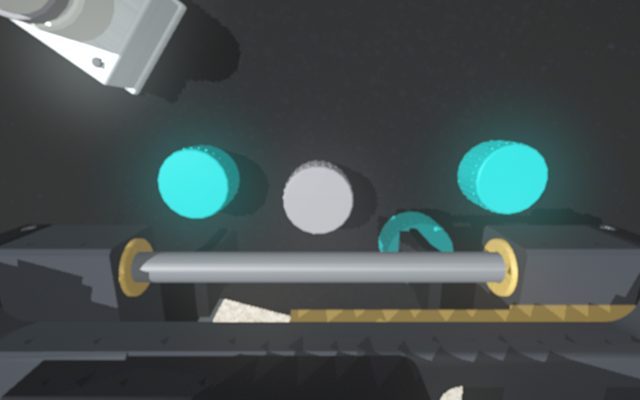

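>>> drive_tool([
  {"rx":0,"ry":0,"rz":0,"x":-0.0015,"y":0,"z":0.06,"fingers":1},
  {"rx":0,"ry":0,"rz":0,"x":-0.0015,"y":0,"z":0.12,"fingers":1},
  {"rx":0,"ry":0,"rz":0,"x":-0.0015,"y":0,"z":0.1445,"fingers":1},
  {"rx":0,"ry":0,"rz":0,"x":-0.0015,"y":0,"z":0.1445,"fingers":1},
  {"rx":0,"ry":0,"rz":0,"x":-0.0015,"y":0,"z":0.1445,"fingers":0.6},
  {"rx":0,"ry":0,"rz":0,"x":-0.0015,"y":0,"z":0.1445,"fingers":0.4},
  {"rx":0,"ry":0,"rz":0,"x":-0.0015,"y":0,"z":0.1445,"fingers":0.4},
  {"rx":0,"ry":0,"rz":0,"x":-0.0015,"y":0,"z":0.1445,"fingers":0.4},
  {"rx":0,"ry":0,"rz":0,"x":-0.0015,"y":0,"z":0.1445,"fingers":0.4},
], squeeze=35)

```text
time: 12.82
ee_pos: [0.4363, -0.2691, 0.0766]
eef_rot: [0.99, 0.142, 0.0, 0.0]
ft_force: [-1.5, 0.7, 6.4]
width: 0.0616
```

```bash
python3 - <<'E'
from f import *
print(delta([.535,-.0506,.215]))
E
```

```text
[ 0.1562 -0.1818 -0.1385]
```

>>> drive_tool([
  {"rx":0,"ry":0,"rz":0,"x":0,"y":0,"z":-0.04,"fingers":0.4},
  {"rx":0,"ry":0,"rz":0,"x":0,"y":0,"z":-0.1,"fingers":0.4},
  {"rx":0,"ry":0,"rz":0,"x":0.02,"y":-0.02,"z":-0.155,"fingers":0.4},
  {"rx":0,"ry":0,"rz":0,"x":0.06,"y":-0.065,"z":-0.16,"fingers":0.4},
  {"rx":0,"ry":0,"rz":0,"x":0.1,"y":-0.11,"z":-0.16,"fingers":0.4},
  {"rx":0,"ry":0,"rz":0,"x":0.135,"y":-0.155,"z":-0.155,"fingers":0.4},
  {"rx":0,"ry":0,"rz":0,"x":0.1565,"y":-0.1815,"z":-0.135,"fingers":0.4},
  {"rx":0,"ry":0,"rz":0,"x":0.1565,"y":-0.1815,"z":-0.125,"fingers":0.4},
  {"rx":0,"ry":0,"rz":0,"x":0.1565,"y":-0.1815,"z":-0.125,"fingers":0.4},
  {"rx":0,"ry":0,"rz":0,"x":0.1565,"y":-0.1815,"z":-0.125,"fingers":0.4},
])

```text
time: 14.08
ee_pos: [0.535, -0.0521, 0.2012]
eef_rot: [0.99, 0.141, 0.0, 0.0]
ft_force: [-0.2, -0.3, 0.5]
width: 0.0619
```

```bash
python3 - <<'E'
from f import *
c=cam('wrist','w7.png')
s=st();print(s['time'],s['ee_pos'],s['eef_rot'],s['ft_force'])
print(delta([.5353,-.0509,.1646]))
E
```

```text
14.125 [ 0.53512805 -0.05199006  0.2013896 ] [9.90020474e-01 1.40922551e-01 3.94536106e-04 3.74644648e-04] [-0.16808592 -0.68825031 -0.22762925]
[ 0.0004 -0.001   0.0368]
```

View pics/w7.png

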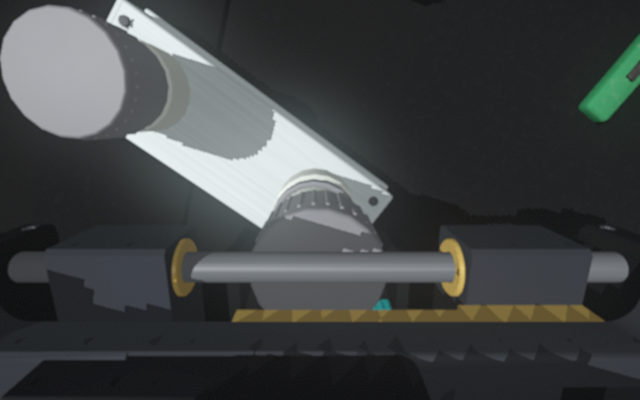

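>>> drive_tool([
  {"rx":0,"ry":0,"rz":0,"x":0.0005,"y":-0.0007,"z":0.005,"fingers":0.4},
  {"rx":0,"ry":0,"rz":0,"x":0.0005,"y":-0.0007,"z":0.008,"fingers":0.4},
  {"rx":0,"ry":0,"rz":0,"x":0.0005,"y":-0.0007,"z":0.012,"fingers":0.4},
  {"rx":0,"ry":0,"rz":0,"x":0.0005,"y":-0.0007,"z":0.015,"fingers":0.4},
])

```text
time: 14.62
ee_pos: [0.5353, -0.0499, 0.1854]
eef_rot: [0.99, 0.142, -0.0, 0.0]
ft_force: [0.2, 1.0, -0.5]
width: 0.0618
```

>>> drive_tool([
  {"rx":0,"ry":0,"rz":0,"x":0,"y":0,"z":0.005,"fingers":0.4},
  {"rx":0,"ry":0,"rz":0,"x":0,"y":0,"z":0.01,"fingers":0.4},
  {"rx":0,"ry":0,"rz":0,"x":0,"y":0,"z":0.015,"fingers":0.4},
  {"rx":0,"ry":0,"rz":0,"x":0,"y":0,"z":0.019,"fingers":0.4},
  {"rx":0,"ry":0,"rz":0,"x":0,"y":0,"z":0.022,"fingers":0.4},
  {"rx":0,"ry":0,"rz":0,"x":0,"y":0,"z":0.022,"fingers":0.4},
], squeeze=55)

```text
time: 15.38
ee_pos: [0.5354, -0.0498, 0.1645]
eef_rot: [0.99, 0.142, 0.0, 0.0]
ft_force: [-6.0, -0.4, 10.5]
width: 0.0614
```

>>> drive_tool([
  {"rx":0,"ry":0,"rz":0,"x":0,"y":0,"z":0.002,"fingers":0.4},
  {"rx":0,"ry":0,"rz":0,"x":0,"y":0,"z":0.003,"fingers":0.4},
  {"rx":0,"ry":0,"rz":0,"x":0,"y":0,"z":0.003,"fingers":0.4},
])

```text
time: 15.75
ee_pos: [0.5357, -0.0498, 0.1642]
eef_rot: [0.99, 0.142, 0.0, 0.001]
ft_force: [-18.2, 0.4, 38.5]
width: 0.0615
```

Home: it stopped solid at 38 N. Release and retreat.

>>> drive_tool([
  {"rx":0,"ry":0,"rz":0,"x":0,"y":0,"z":-0.003,"fingers":0.4},
  {"rx":0,"ry":0,"rz":0,"x":0,"y":0,"z":-0.003,"fingers":1},
  {"rx":0,"ry":0,"rz":0,"x":0,"y":0,"z":-0.003,"fingers":1},
  {"rx":0,"ry":0,"rz":0,"x":0,"y":0,"z":-0.003,"fingers":1},
  {"rx":0,"ry":0,"rz":0,"x":0,"y":0,"z":-0.06,"fingers":1},
  {"rx":0,"ry":0,"rz":0,"x":0,"y":0,"z":-0.1,"fingers":1},
  {"rx":0,"ry":0,"rz":0,"x":0,"y":0,"z":-0.1,"fingers":1},
  {"rx":0,"ry":0,"rz":0,"x":0,"y":0,"z":-0.1,"fingers":1},
])

```text
time: 16.75
ee_pos: [0.535, -0.05, 0.2599]
eef_rot: [0.99, 0.142, -0.0, -0.0]
ft_force: [-0.4, -0.1, -0.4]
width: 0.0872
```

```bash
python3 - <<'E'
from f import *
def chk(n,C):
    for cx,cy in C:
        m=(np.hypot(x-cx,y-cy)<.024)&(z>.1)&(z<.15)
        print(n,plane(P[m]) if m.sum()>10 else None,m.sum())
for n in ['wrist','side']:
    c=cam(n);P=cloud(c);z=P[...,2];x=P[...,0];y=P[...,1]
    if n=='wrist': cv2.imwrite('pics/w8.png',c['color'][:,:,::-1])
    else: cv2.imwrite('pics/s8.png',cv2.resize(c['color'][120:340,220:420,::-1],None,fx=3.6,fy=2.7))
    chk(n,[(.5868,.0916),(.5365,-.0505)])
print(st())
E
```

```text
wrist (array([0.58725248, 0.09173909, 0.12574947]), np.float64(0.08792695803303062), np.float64(0.0006716651225040817)) 4355
wrist (array([ 0.536981  , -0.0503669 ,  0.12570657]), np.float64(0.1307585420866013), np.float64(0.000637896517521259)) 3251
side None 0
side (array([ 0.53696448, -0.05127784,  0.12599514]), np.float64(0.8394647602311579), np.float64(0.0013070007188878178)) 140
{'time': 16.85, 'joint_positions': array([ 0.47319912,  0.20265075, -0.52239516,  1.71552944,  0.10552167,
        1.25376097, -1.3594964 ]), 'joint_vel': array([-0.00195346,  0.00256567, -0.0014385 , -0.00166615, -0.0013545 ,
        0.00258688,  0.00071737]), 'joint_torque': array([-1.10280525e-02, -4.88237250e+01, -3.59054133e+00, -3.82653487e+01,
       -3.51479149e-02, -7.05881277e-02, -1.82036732e-03]), 'ee_pos': array([ 0.53474856, -0.04994146,  0.25927508]), 'eef_rot': array([ 9.89875034e-01,  1.41937030e-01, -1.10152667e-03, -2.87783291e-04]), 'ft_force': array([-0.31475934,  0.08047204, -0.30325081]), 'torque': array([-0.00764834, -0.01566526,  0.01382433]), 'width': 0.08723514779289587}
```

View pics/s8.png

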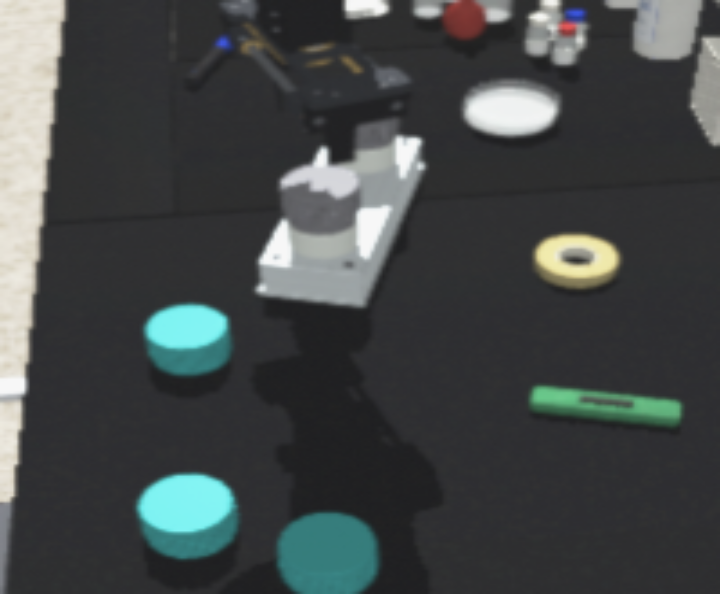

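View pics/w8.png

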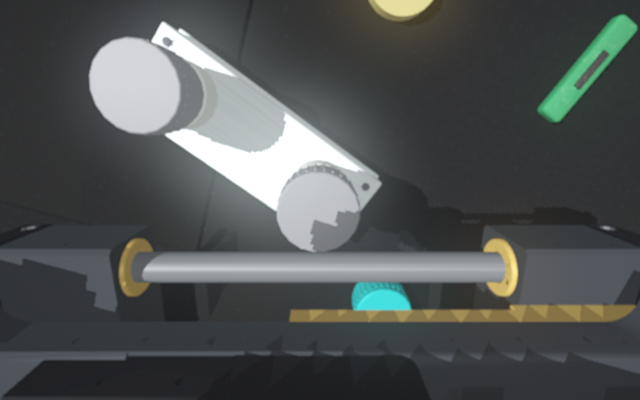

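The wrist view shows both grey caps seated, at about (135,85) and (318,206). Their tops are level with each other, and the gripper is clear and open.

```bash
python3 -c "
from h import *
print(workorder.close_job())"
```

```text
the job is handed in; nothing more can be done
None
```

Both caps are home and level on their own tubes, and the job was handed in at about 17 s.

- **Narrow cap:** I tried the cap at about (0.575, -0.276) on the thick neck first (the -y tube, measured 50 mm). It stopped at the neck's top, and small side probes while pressing did not let it in, so it is the narrow one. I then pressed it home on the thin neck at the +y end (about 44 mm) with about 32 N.
- **Wide cap:** The other grey cap, from about (0.437, -0.268), slid freely over the thick neck. I pressed it home with about 38 N.

**Last checks:**
- **Height and level:** The wrist camera put both cap tops at 0.1257 m and tilted by about 0.1°. That camera reads about 2 mm low (it gave 0.0377 m for a 40 mm cap on the bench), which fits the expected 0.128 m. The rim heights from the arm's position, about 0.088 m, agree.
- **Disagreement:** The side camera gave 0.8° of tilt for the thick-neck cap, from only 140 coarse depth points. Its height agreed. It gave no reading for the other cap, because the gripper blocked the view.
- **Other objects:** The tape roll, cutter and turquoise look-alikes looked unmoved in the final pictures. I did not measure them again. The marker, which the arm never went near, I checked least.

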